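Close the packed cutter box with the lid from the rack

ROBOT

A 6-joint arm with a two-finger parallel gripper is mounted at the origin on the work surface. World frame = base frame: x ahead of the robot, y to its left, z up, the work surface at z = 0. Lengths are in m, angles in rad, forces in N, time in s.
With the tool pointing down it reaches from about 0.35 to 0.725 m from the base axis. Payload 6 kg.
Tool frame: the origin (TCP) lies on the mounting face of the last link; the fingertips stand 173 mm ahead of it and the grasp point (between the pads) lies 155 mm ahead of it; z points along the fingers, y is the line along which they close (so a half turn about z gives the same grasp; the last joint's range is limited). The gripper opens to 85 mm and grips with 20 to 120 N. Pads are 22 mm wide; open, the fingers measure 114 mm over their backs; the gripper's body (76 mm by 85 mm) begins 54 mm behind the grasp point. The pads swing forward as they close: fully open they stand 13 mm farther back than shut.
Start: joints at [1.644, 0.04, 0.085, 0, -1.615, -0.334], TCP at [0.155, 0.58, 0.405] pointing down, gripper open.
Joint ranges: [-2.56, 2.56], [-1.29, 2.01], [-1.08, 1.49], [-3.29, 1.98], [-2.81, -0.18], [-2.99, 2.99]. Speed limits (rad/s): [2.57, 2.57, 3.01, 3.14, 3.14, 3.14].

INTERFACE

Orientations are given as a rotation vector (axis times angle).
In Python, from station import * gives the robot as it stands.
- The arm moves only by the tool send_rows, never from a script. Its argument "moves" is a list that holds one entry, the list of rows, each a list of 7 numbers: the closure, from -1 (fully open) to 1 (shut), then the shift along the world's x, y, z in m, then the turn, a rotation vector about the world's x, y, z in rad. In form: [[[jaw, tx, ty, tz, rx, ry, rz], ...]]. A call has 1 to 8 rows; each row is the pose to reach, as a shift and turn from the pose commanded when the call began; what a row does not reach only later rows make up. A row lasts 1/12 s, in which the tool goes at most 41.7 mm and 7.16 degrees, less where a joint would pass 70% of its speed; a pose out of reach is approached as far as the arm can. A call with a gripper value outside its range is refused whole. The fingers move at their own pace and stop on an object; "grip_force" is the grip in N (left out, the last holds). Time passes only in rows, so rows that repeat a pose let the fingers close. It gives the time, the measured TCP pose, the force, the opening and the grip force at its end, in the units of the state.
- observe(): the state, without advancing time (a new reading comes with each control period).
- read_camera(name): name is "scene" or "top"; returns a dict with "frame" (480x640x3 uint8, red, green, blue), "fx", "fy", "cx", "cy" (pixels), "eye" and "attitude" of the camera in the world. Camera axes: x right, y up, looking along -z (the intrinsics and any distortion apply to the point x, -y, -z); pixel columns grow to the right and rows downward; lengths in m; the calibration is good to about 2 mm. A picture is of the moment at which its call begins. There is no depth.
- job_done(): hands the job in; it is judged then, once.
Trained networks look in a picture, given as the dict that the camera call returned (one of the last four; its "shot" number tells which), for a name from the list of things; names that differ only in an ending like _2 or _b are one class to them, and where a whole thing is asked for, a point or a joint stands for the part that bears it (a point fixed in the world has none). Each returns a list of dicts, best first, with "score" (0 to 1); they miss things now and then, are a little off and sometimes report something else, mostly with a low value. They report only what shows in the picture. A call takes as long as a camera call. They do not tell look-alikes from the thing itself.
- boxes_of(target, picture): "at" ([x, y, z] in m, in the coordinates of the camera as it stood for that picture, good to about 4 mm: the middle of the surface that is visible of it).
- landmark_of(target, picture): "at" ([x, y, z] in m, in the coordinates of the camera as it stood for that picture, good to about 4 mm: a listed point, or the origin of a listed thing).
The state is a dict: "clock": time; "joint_pos": joint angles; "qd": joint speeds; "joint_torque": joint torques, N m; "ee_pos": TCP position; "ee_rot": TCP orientation; "wrist_force": force on the tool from outside, world axes, zero at the start; "moment": the same for the moment, N m; "width": opening from 0.0 (shut) to 1.0 (fully open); "grasp_force": force on a finger pad.
Only numpy, scipy, OpenCV 4.12 (cv2) and the standard library are available. Lean on these libraries where they do the work, as an engineer would, in place of code of your own. Each camera call takes 0.05 s, during which the arm holds its last target. There are 200 camera calls.

TASK

The blue box is packed with cutters and piping nozzles and needs its lid. Slide the orange lid up out of the wooden rack, lay it down flat on the table with its handle up and let go of it, then take it again and set it gently on the blue box, without dropping it, so that it is fully closed all round. Leave the green board in the rack, and leave the bowl and the paper cup where they are.

Things in the scene. Friction and masses are not known exactly. Their poses are not given: they have to be found in the camera images.
- box: Blue open-topped plastic box, fixed to the table: 146 (x) x 176 (y) x 90 mm high, walls 6 mm, so its mouth is 134 x 164 mm. Origin: centre of its underside; z up. Cutters and nozzles inside reach at most 48 mm above the table. The lid fits with its width along the box's y, either way round.
- rack: Wooden rack, fixed, 130 (x) x 200 (y) mm, 95 mm high. Origin: centre of its underside; z up. Base 12 mm thick; two side walls, inner faces 164 mm apart, with upright grooves 12 mm wide, 10 mm deep, open at the top, guiding the side edges of what stands in them. Two slots, across x at x = -35 and x = +35 mm: the lid stands in one, the green board in the other.
- lid: Orange flat lid, about 0.25 kg: plate 8 mm thick (its x), 180 mm wide (y), 150 mm (z). Origin: plate centre. x points out of the handle face, so it lies handle up when x points up. At the start it stands upright in the rack, z up, x to the rack's +x, bottom edge 12 mm and top edge 162 mm above the table. Lying on the table it rests on its lugs, plate underside 9.5 mm up.
- lid_handle (a point): Point at the middle of the lid's handle bar, 27 mm out from the plate's centre along the lid's x. The handle is a ridge 90 mm long along the lid's y, 16 mm wide along its z (the width to pinch), its top 36 mm out from the plate's centre (32 mm above the plate's face).
- lid_under (a point): Centre of the plate's underside, 4 mm from the lid's origin along -x; axes as the lid's. Round it four L-shaped lugs stand out 9.5 mm at the corners of a 124 (z) x 154 (y) mm rectangle, leaving 82 mm free of lugs at the middle of the top edge. They enter the box's mouth with 5 mm play on each side. Closed, the underside rests on the rim, 90 mm above the table.
- board: Green board 8 mm thick (x), 180 mm wide (y), 100 mm high (z), standing in the other slot of the rack, top edge 112 mm above the table. Origin: its centre. Bystander.
- bowl: Steel mixing bowl, 170 mm across, 65 mm high, upright beyond the work. Origin: centre of its underside. Bystander.
- cup: Paper-white cup, 80 mm across, 90 mm high, upright. Origin: centre of its underside. Bystander.
Things that resemble listed ones, but are neither listed nor needed, are in the scene too. Of the things like the lid, leave any that is black; of the rest the larger one is meant.

How it is judged:
On the way, in this order (a step that is already met when the one before it is completed fails the run):
1. the lid is lifted up out of the rack (height (world z) of lid above 0.155 m), for 0.1 s.
2. the lid lies flat on the table, handle up, let go (angle between lid's own x axis and vertical below 0.1 rad and height (world z) of lid_under below 0.016 m and contact force between lid and the fingers below 0.2 N and linear speed of lid below 0.02 m/s), for 0.2 s.
At the end, for the whole second after the job is handed in: The lid lies closed on the blue box, handle up and at rest: plate underside within 3 mm of the rim height (90 mm above the box's underside), level to 0.03 rad, centred within 10 mm, turned at most 0.15 rad from the box (either way round) (angle between lid's own x axis and vertical below 0.03 rad and z of lid_under in the frame of box between 0.087 and 0.093 m and horizontal distance between lid_under and box below 0.01 m and angle between the y axis of lid and the y axis of box, either way round below 0.15 rad and linear speed of lid below 0.02 m/s); the robot touches nothing.
It fails at once if the lid dropped or banged onto the box (still faster than 0.6 m/s within 12 mm of closed, as after a fall of 20 mm or more) (horizontal distance between lid_under and box below 0.04 m and z of lid_under in the frame of box below 0.102 m and linear speed of lid above 0.6 m/s).
It fails at once if the green board pulled out of its slot or shifted by over 30 mm (distance of board from where it was at the start of the episode above 0.03 m).
It fails at once if bowl or cup shifted by over 40 mm, or tipped over (distance of any of bowl, cup from where it was at the start of the episode above 0.04 m or angle between any of bowl, cup's own z axis and vertical above 0.5 rad).
It also fails if it takes over 61 s, if anything falls off the work surface, if the arm or the gripper's body presses on something with over 40 N, if the wrist force passes 120 N, or if a joint passes its speed limit or range.

## Working session

There is one attempt and no reset: what is moved stays moved. The work goes in short steps, Python scripts to look and compute and a tool call to move; the robot and the scene stay as the last step left them, time stands still between calls to the robot, and variables do not carry over. Pictures are saved under pics/ and viewed, at most 13 in all, crops included, and the job is handed in when it is done.

Besides the shell and the picture viewer there is one more tool, called after "Call:" by a JSON object that holds its "method" and its "body". send_rows: Moves the arm, as the interface text tells. Its arguments: {"type":"object","properties":{"moves":{"type":"array","items":{"type":"array","items":{"type":"array","items":{"type":"number"}}}},"grip_force":{"type":"number"}},"required":["moves"]}

```bash
mkdir -p pics; cat > h.py <<'E'
from station import *
import numpy as np, cv2
from scipy.spatial.transform import Rotation as R
def att(p):
    a=np.array(p["attitude"],float)
    return a if a.shape==(3,3) else R.from_rotvec(a).as_matrix() if a.size==3 else None
def look(cam,names,save=None,f=(landmark_of,)):
    p=read_camera(cam)
    if save: cv2.imwrite(save,cv2.cvtColor(p["frame"],cv2.COLOR_RGB2BGR))
    A=att(p);e=np.array(p["eye"])
    for n in names:
        for g in f:
            for d in g(n,p):
                c=np.array(d["at"]);w=A@c+e
                print(cam,n,g.__name__[:4],round(d["score"],2),w.round(4),"px",round(p["cx"]+p["fx"]*c[0]/-c[2]),round(p["cy"]-p["fy"]*c[1]/-c[2]))
    return p
E
python3 - <<'E'
from h import *
for c in("scene","top"):
    p=look(c,["lid","lid_handle","box","rack","board","bowl","cup"],f"pics/{c}0.png")
    print({k:v for k,v in p.items() if k!="frame"})
print(observe())
E
```

```text
scene lid call 0.81 [0.4918 0.3169 0.0931] px 375 177
scene lid call 0.71 [0.6652 0.4086 0.0094] px 448 210
scene lid call 0.63 [0.2357 0.3277 0.0154] px 298 171
scene lid_handle call 0.89 [0.2342 0.3224 0.0434] px 296 163
scene lid_handle call 0.75 [0.6676 0.4043 0.0292] px 449 205
scene box call 0.88 [ 0.5392 -0.3618  0.0036] px 209 385
scene rack call 0.69 [ 0.4556  0.3204 -0.0011] px 362 202
scene board call 0.81 [0.4181 0.3218 0.0634] px 351 178
scene bowl call 0.88 [ 0.7569 -0.0069  0.003 ] px 404 321
scene cup call 0.72 [0.7181 0.1869 0.0011] px 428 265
{'fx': 556.4440033347765, 'fy': 556.4440033347765, 'cx': 313.5535043825355, 'cy': 240.4152201311334, 'eye': array([ 1.05852446, -0.77953663,  0.84905072]), 'attitude': array([0.87725195, 0.26791574, 0.57322009]), 'shot': 1}
top lid call 0.8 [0.2342 0.3299 0.0129] px 172 349
top lid call 0.73 [0.6685 0.405  0.0083] px 149 145
top lid call 0.7 [0.4972 0.3176 0.0854] px 174 221
top lid_handle call 0.75 [0.6697 0.4075 0.0269] px 144 142
top lid_handle call 0.66 [0.5178 0.3155 0.0892] px 175 210
top lid_handle call 0.6 [7.175e-01 1.
[... 589 characters left out ...]
}
{'clock': 0.8, 'joint_pos': array([ 1.64371006e+00,  4.01785243e-02,  8.48223804e-02,  3.71270111e-05,
       -1.61545893e+00, -3.33657780e-01]), 'qd': array([-1.23459682e-03,  3.05358932e-03, -8.64546100e-04,  8.20224956e-05,
       -1.48234338e-03, -1.74298376e-03]), 'joint_torque': array([ 1.05124564e-04, -3.67893934e+01,  3.47431862e+01,  6.93289742e+00,
       -8.66795635e-04, -5.68757841e-08]), 'ee_pos': array([0.15468539, 0.57971912, 0.404693  ]), 'ee_rot': array([ 3.11492072e+00, -4.08417698e-01,  6.30049891e-05]), 'wrist_force': array([-0.15987768, -0.2879202 , -0.76214588]), 'moment': array([-0.00558434, -0.06694305,  0.03529319]), 'grasp_force': 0.0, 'width': 0.9994487631442684}
```

View pics/scene0.png

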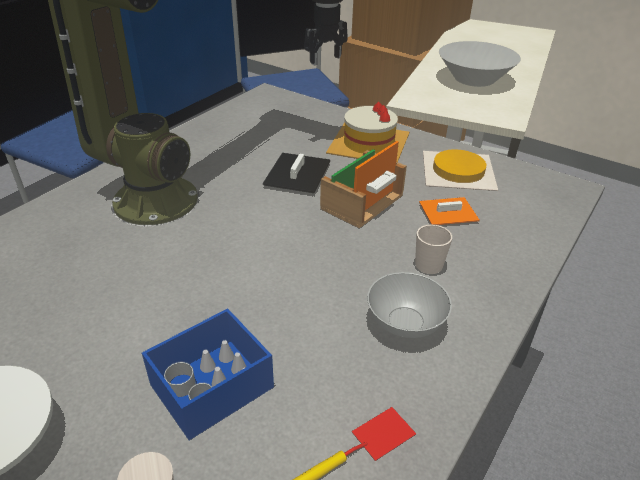

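View pics/top0.png

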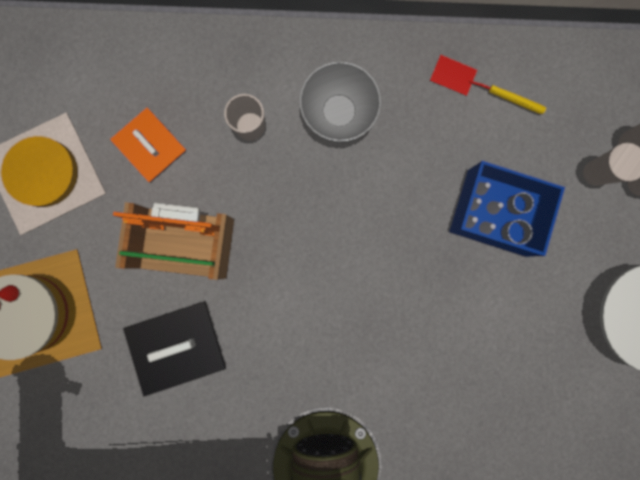

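The orange lid stands in the rack (top px ~165,220) with its handle facing +x. The board is in the near slot (px 165,258), and the small orange and black lids are decoys. The box is at px (505,210) and turned. Next I'll fit precise poses by matching model edges to colour masks.

```bash
cat >> h.py <<'E'
def proj(P,p):
    c=(np.atleast_2d(P)-np.array(p["eye"]))@att(p)
    return np.c_[p["cx"]+p["fx"]*c[:,0]/-c[:,2],p["cy"]-p["fy"]*c[:,1]/-c[:,2]]
def topx(px,z,p):
    px=np.atleast_2d(px); d=np.c_[(px[:,0]-p["cx"])/p["fx"],-(px[:,1]-p["cy"])/p["fy"],-np.ones(len(px))]@att(p).T
    e=np.array(p["eye"]); return e+d*((z-e[2])/d[:,2])[:,None]
def mask(p,lo,hi,near):
    m=cv2.inRange(cv2.cvtColor(p["frame"],cv2.COLOR_RGB2HSV),lo,hi)
    n,l,s,c=cv2.connectedComponentsWithStats(m)
    k=[i for i in range(1,n) if s[i][4]>25]
    i=min(k,key=lambda i:np.linalg.norm(c[i]-near)); return (l==i).astype(np.uint8)
E
python3 - <<'E'
from h import *
p=read_camera("top");s=read_camera("scene")
m=mask(p,(5,150,90),(16,255,255),(165,220))
ys,xs=np.nonzero(m);print(xs.min(),xs.max(),ys.min(),ys.max(),m.sum())
top=np.array([[x,np.nonzero(m[:,x])[0].min()-.5] for x in range(xs.min(),xs.max()+1)])
w=topx(top,.162,p)
for i in range(0,len(w),8):print(top[i],w[i].round(4))
print(w[-1].round(4))
b=mask(p,(105,120,40),(125,255,255),(505,210))
b=cv2.morphologyEx(b,cv2.MORPH_CLOSE,np.ones((5,5)))
h=cv2.convexHull(np.argwhere(b)[:,::-1].astype(np.float32))
print("boxrim",cv2.minAreaRect(topx(h[:,0],.09,p)[:,:2].astype(np.float32)))
im=cv2.cvtColor(p["frame"],cv2.COLOR_RGB2BGR)[185:295,95:255]
i2=cv2.cvtColor(s["frame"],cv2.COLOR_RGB2BGR)[120:230,310:470]
cv2.imwrite("pics/c1.png",np.vstack([cv2.resize(i,(640,440),interpolation=cv2.INTER_CUBIC)[:300 if k else 290] for k,i in enumerate((im,i2))]))
E
```

```text
114 220 205 259 1328
[114.  212.5] [0.502  0.4025 0.162 ]
[122.  212.5] [0.5024 0.3881 0.162 ]
[130.  204.5] [0.5175 0.3745 0.162 ]
[138.  212.5] [0.5033 0.3592 0.162 ]
[146.  213.5] [0.502  0.3447 0.162 ]
[154.  217.5] [0.4951 0.3298 0.162 ]
[162.  218.5] [0.4937 0.3153 0.162 ]
[170.  219.5] [0.4924 0.3007 0.162 ]
[178.  220.5] [0.491  0.2861 0.162 ]
[186.  221.5] [0.4896 0.2716 0.162 ]
[194.  222.5] [0.4883 0.257  0.162 ]
[202.  221.5] [0.4905 0.2426 0.162 ]
[210.  222.5] [0.4892 0.228  0.162 ]
[218.  215.5] [0.5024 0.2141 0.162 ]
[0.5025 0.2105 0.162 ]
boxrim ((0.5414265990257263, -0.34565237164497375), (0.19435939192771912, 0.15605704486370087), 73.86365509033203)
```

View pics/c1.png

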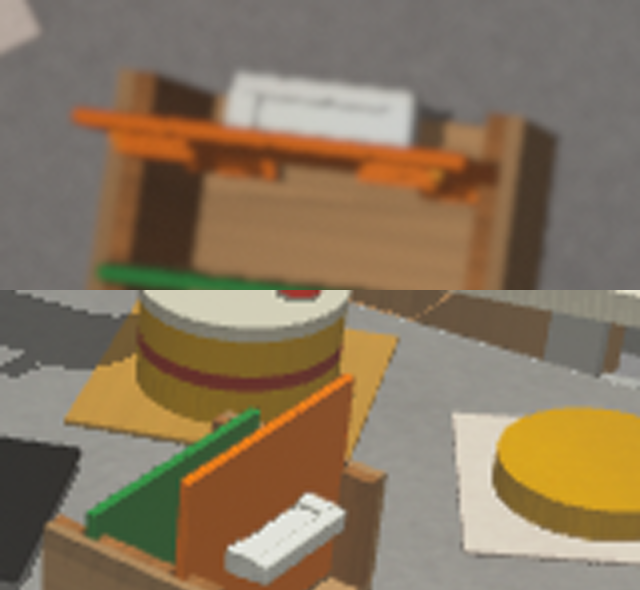

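Call:
{"method": "send_rows", "body": {"moves": [[[-1,0.03,-0.02,0.02,0,0,-0.12],[-1,0.06,-0.05,0.02,0,0,-0.24],[-1,0.09,-0.075,0.02,0,0,-0.36],[-1,0.12,-0.1,0.02,0,0,-0.48],[-1,0.15,-0.12,0.02,0,0,-0.6],[-1,0.18,-0.145,0.02,0,0,-0.72],[-1,0.21,-0.17,0.02,0,0,-0.84],[-1,0.24,-0.19,0.02,0,0,-0.96]]], "grip_force": 60}}

```text
clock: 1.57
ee_pos: [0.3958, 0.3878, 0.4253]
ee_rot: [-2.568, 1.808, 0.0]
wrist_force: [0.7, 1.3, 0.9]
width: 1.007
grasp_force: 0.0
```

```bash
cat > fit.py <<'E'
from h import *
from scipy.optimize import minimize
def sil(poly,p,sh=4):
    m=np.zeros((480*2,640*2),np.uint8); q=cv2.convexHull(((poly+.5)*2).astype(np.float32))
    cv2.fillConvexPoly(m,np.round(q*16).astype(np.int32),1,shift=4); return m
def boxpts(x,y,a,dx=.146,dy=.176,h=.09):
    c,s=np.cos(a),np.sin(a)
    return np.array([[x+c*u-s*v,y+s*u+c*v,z] for u in(-dx/2,dx/2) for v in(-dy/2,dy/2) for z in(0,h)])
def fitbox():
    data=[]
    for n,near in(("top",(505,210)),("scene",(209,370))):
        p=read_camera(n);b=mask(p,(105,110,30),(128,255,255),near)
        h=cv2.convexHull(np.argwhere(b)[:,::-1].astype(np.float32))[:,0]
        data.append((p,sil(h,p)))
    def cost(v): 
        t=0
        for p,m in data:
            k=sil(proj(boxpts(*v),p),p); t+=1-(k&m).sum()/max(1,(k|m).sum())
        return t
    best=min((minimize(cost,(.541,-.36,a),method="Nelder-Mead",options=dict(initial_simplex=np.array([.541,-.36,a])+np.array([[0,0,0],[.01,0,0],[0,.01,0],[0,0,.1]]))) for a in(-.25,.25)),key=lambda r:r.fun)
    return best
if __name__=="__main__":
    r=fitbox();print(r.x.round(4),r.fun)
    o=observe();print(o["clock"],o["ee_pos"],o["ee_rot"],o["joint_pos"].round(3))
E
python3 fit.py
```

```text
[ 0.5435 -0.3578 -0.2895] 0.06182605730588275
1.6667 [0.3977455  0.38680903 0.4249222 ] [-2.56601034e+00  1.81244050e+00 -1.31504930e-03] [ 1.134e+00 -7.700e-02  6.000e-03  1.000e-03 -1.654e+00 -7.930e-01]
```

Call:
{"method": "send_rows", "body": {"moves": [[[-1,0.024,-0.019,0,0,0,-0.11],[-1,0.048,-0.038,0,0,0,-0.22],[-1,0.072,-0.056,0,0,0,-0.33],[-1,0.096,-0.075,0,0,0,-0.435],[-1,0.096,-0.075,-0.03,0,0,-0.435],[-1,0.096,-0.075,-0.06,0,0,-0.435],[-1,0.096,-0.075,-0.07,0,0,-0.435],[-1,0.096,-0.075,-0.07,0,0,-0.435]]]}}

```text
clock: 2.33
ee_pos: [0.4902, 0.3146, 0.3513]
ee_rot: [2.122, -2.309, 0.0]
wrist_force: [1.1, 0.3, 0.4]
width: 0.999
grasp_force: 0.0
```

```bash
python3 - <<'E'
from h import *
o=observe();print(o["ee_pos"],R.from_rotvec(o["ee_rot"]).as_matrix().round(3),o["joint_pos"].round(3),o["width"])
p=read_camera("top");s=read_camera("scene")
im=cv2.cvtColor(p["frame"],cv2.COLOR_RGB2BGR)[170:280,95:255]
i2=cv2.cvtColor(s["frame"],cv2.COLOR_RGB2BGR)[80:230,290:490]
cv2.imwrite("pics/c2.png",np.hstack([cv2.resize(i,(400,h),interpolation=cv2.INTER_CUBIC)[:275] for i,h in ((im,275),(i2,300))]))
E
```

```text
[0.49015476 0.31464286 0.35125987] [[-0.084 -0.996 -0.004]
 [-0.996  0.084 -0.004]
 [ 0.004  0.004 -1.   ]] [ 9.140e-01 -3.000e-03 -5.600e-02 -1.000e-03 -1.524e+00 -9.990e-01] 0.9986461919528955
```

View pics/c2.png

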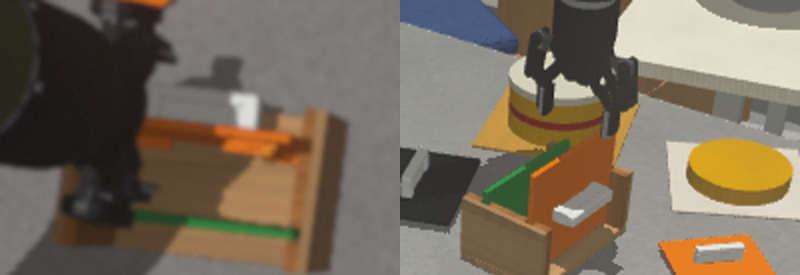

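The open fingers straddle the lid's top edge (left crop, ~140,125). The near finger stays clear of the board. Descending and gripping.

Call:
{"method": "send_rows", "body": {"moves": [[[-1,0,0,-0.02,0,0,0],[-1,0,0,-0.035,0,0,0],[-1,0,0,-0.048,0,0,0],[-1,0,0,-0.048,0,0,0],[0.5,0,0,-0.048,0,0,0],[1,0,0,-0.048,0,0,0],[1,0,0,-0.048,0,0,0],[1,0,0,-0.048,0,0,0]]], "grip_force": 60}}

```text
clock: 3.1
ee_pos: [0.4908, 0.3149, 0.3079]
ee_rot: [-2.124, 2.312, -0.0]
wrist_force: [-0.2, -0.7, -0.0]
width: 0.456
grasp_force: 0.0
```

Call:
{"method": "send_rows", "body": {"moves": [[[1,0,0,0,0,0,0],[1,0,0,0,0,0,0],[1,0,0,0,0,0,0],[1,0,0,0,0,0,0]]]}}

```text
clock: 3.43
ee_pos: [0.4908, 0.3147, 0.3071]
ee_rot: [-2.125, 2.313, -0.0]
wrist_force: [-0.8, -0.4, 1.9]
width: 0.084
grasp_force: 60.9
```

Call:
{"method": "send_rows", "body": {"moves": [[[1,0,0,0.01,0,0,0],[1,0,0,0.025,0,0,0],[1,0,0,0.045,0,0,0],[1,0,0,0.065,0,0,0],[1,0,0,0.085,0,0,0],[1,0,0,0.105,0,0,0],[1,0,0,0.125,0,0,0],[1,0,0,0.135,0,0,0]]]}}

```text
clock: 4.1
ee_pos: [0.4906, 0.3145, 0.4445]
ee_rot: [-2.123, 2.312, -0.0]
wrist_force: [0.5, 1.2, -2.3]
width: 0.08
grasp_force: 60.2
```

```bash
python3 - <<'E'
from h import *
look("scene",["lid","board"],"pics/s3.png")
o=observe();print(o["ee_pos"],o["wrist_force"],o["width"],o["joint_pos"].round(3))
E
```

```text
scene lid call 0.84 [0.6634 0.4107 0.0105] px 447 209
scene lid call 0.66 [0.2355 0.3274 0.017 ] px 298 171
scene lid call 0.63 [0.4889 0.3193 0.2316] px 379 128
scene lid call 0.42 [ 0.7589 -0.0085  0.0032] px 405 322
scene board call 0.92 [0.4187 0.3238 0.0636] px 352 177
scene board call 0.51 [0.4878 0.319  0.2292] px 379 128
[0.49063188 0.31483526 0.44161342] [-0.45691622 -0.64701234 -3.90978807] 0.08047971933402037 [ 9.140e-01  2.000e-03  1.140e-01 -1.000e-03 -1.682e+00 -9.990e-01]
```

View pics/s3.png

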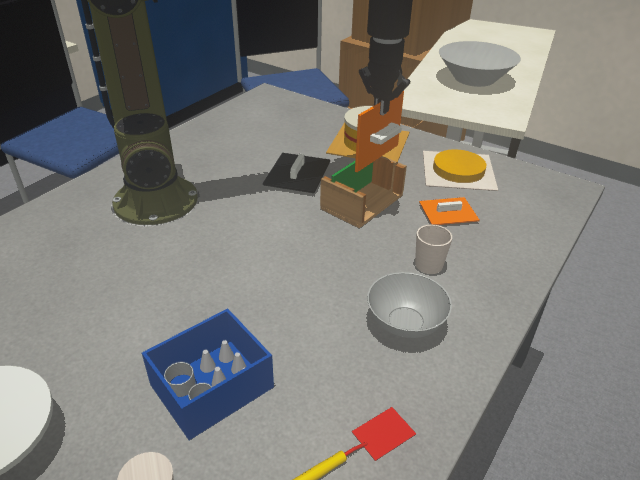

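Lid is hanging clear of the rack at px (379,130). The board stayed in place. Swinging it to free table space and turning it.

Call:
{"method": "send_rows", "body": {"moves": [[[1,-0.01,-0.03,0.01,0,0,-0.11],[1,-0.02,-0.065,0.015,0,0,-0.22],[1,-0.03,-0.1,0.015,0,0,-0.33],[1,-0.04,-0.135,0.015,0,0,-0.44],[1,-0.05,-0.17,0.015,0,0,-0.55],[1,-0.06,-0.205,0.015,0,0,-0.66],[1,-0.07,-0.24,0.015,0,0,-0.77],[1,-0.08,-0.27,0.015,0,0,-0.88]]]}}

```text
clock: 4.92
ee_pos: [0.4097, 0.043, 0.4549]
ee_rot: [0.929, -2.999, -0.0]
wrist_force: [1.0, -0.2, -1.5]
width: 0.083
grasp_force: 60.2
```

Call:
{"method": "send_rows", "body": {"moves": [[[1,0,-0.015,0,0,0,-0.1],[1,0,-0.025,0,0,0,-0.2],[1,0,-0.03,0,0,0,-0.3],[1,0,-0.03,0,0,0,-0.34],[1,0,-0.03,0,0,0,-0.34]]]}}

```text
clock: 5.33
ee_pos: [0.4106, 0.0145, 0.4549]
ee_rot: [0.413, -3.112, 0.0]
wrist_force: [-0.6, -0.3, -3.1]
width: 0.079
grasp_force: 60.2
```

```bash
python3 - <<'E'
from h import *
o=observe();print(o["clock"],o["ee_pos"],R.from_rotvec(o["ee_rot"]).as_matrix().round(3),o["joint_pos"].round(3))
E
```

```text
5.3333 [0.41061249 0.01446348 0.45487521] [[-0.965 -0.261 -0.003]
 [-0.261  0.965 -0.   ]
 [ 0.003  0.    -1.   ]] [ 5.330e-01 -4.600e-01 -2.480e-01 -1.000e-03 -1.786e+00 -1.841e+00]
```

Call:
{"method": "send_rows", "body": {"moves": [[[1,-0.004,0.004,0,-0.116,-0.031,0],[1,-0.008,0.008,0,-0.232,-0.062,0],[1,-0.012,0.012,-0.02,-0.348,-0.094,0],[1,-0.017,0.016,-0.04,-0.464,-0.125,0],[1,-0.021,0.02,-0.06,-0.58,-0.156,0],[1,-0.026,0.024,-0.08,-0.695,-0.187,0],[1,-0.03,0.028,-0.1,-0.811,-0.218,0],[1,-0.035,0.032,-0.12,-0.927,-0.25,0]]]}}

```text
clock: 6.0
ee_pos: [0.3751, 0.0472, 0.3345]
ee_rot: [-0.362, 2.656, -1.392]
wrist_force: [0.3, 0.4, -3.0]
width: 0.083
grasp_force: 60.3
```

```bash
python3 - <<'E'
from h import *
o=observe();print(o["clock"],o["ee_pos"],R.from_rotvec(o["ee_rot"]).as_matrix().round(3),o["joint_pos"].round(3),o["width"])
E
```

```text
6.0 [0.37514771 0.0471683  0.33453775] [[-0.964 -0.154  0.216]
 [-0.265  0.548 -0.793]
 [ 0.004 -0.822 -0.569]] [ 0.877 -0.543 -0.897  0.768 -1.818 -2.222] 0.08266026469674134
```

Call:
{"method": "send_rows", "body": {"moves": [[[1,0.012,0.002,0,-0.1,-0.027,0],[1,0.024,0.004,0,-0.2,-0.054,0],[1,0.036,0.006,-0.015,-0.3,-0.081,0],[1,0.045,0.008,-0.03,-0.337,-0.091,0],[1,0.045,0.008,-0.045,-0.337,-0.091,0],[1,0.045,0.008,-0.06,-0.337,-0.091,0],[1,0.045,0.008,-0.07,-0.337,-0.091,0]]]}}

```text
clock: 6.58
ee_pos: [0.4204, 0.0543, 0.2638]
ee_rot: [-0.32, 2.355, -1.809]
wrist_force: [-0.1, 0.1, -3.2]
width: 0.086
grasp_force: 60.5
```

```bash
python3 - <<'E'
from h import *
o=observe();print(o["clock"],o["ee_pos"],R.from_rotvec(o["ee_rot"]).as_matrix().round(3),o["joint_pos"].round(3),o["width"])
E
```

```text
6.5833 [0.42041745 0.05426949 0.26377717] [[-0.965 -0.075  0.251]
 [-0.262  0.248 -0.933]
 [ 0.007 -0.966 -0.259]] [ 0.747 -0.267 -0.979  1.05  -1.743 -2.386] 0.08638812714412515
```

```bash
cat > kin.py <<'E'
import numpy as np
from scipy.optimize import least_squares
D=[([.1547,.5797,.4047],[0,0,-1],[1.644,.0402,.0848]),([.3977,.3868,.4249],[0,0,-1],[1.134,-.077,.006]),([.4902,.3146,.3513],[0,0,-1],[.914,-.003,-.056]),
([.4906,.3148,.4416],[0,0,-1],[.914,.002,.114]),([.4106,.0145,.4549],[0,0,-1],[.533,-.46,-.248]),([.3751,.0472,.3345],[.216,-.793,-.569],[.877,-.543,-.897]),
([.4204,.0543,.2638],[.251,-.933,-.259],[.747,-.267,-.979])]
def wrist(v,q):
    z0,L1,L2,L3,off,r0,d6=v;e=q[2]-q[1]
    r=r0+L1*np.sin(q[1])+L2*np.cos(e)-L3*np.sin(e);c,s=np.cos(q[0]),np.sin(q[0])
    return np.array([c*r+s*off,s*r-c*off,z0+L1*np.cos(q[1])+L2*np.sin(e)+L3*np.cos(e)])
f=least_squares(lambda v:np.concatenate([wrist(v,q)+v[6]*np.array(t)-p for p,t,q in D]),[.3,.4,.5,0,.19,0,.1])
V=f.x
def ik(p,t):
    w=np.array(p)-V[6]*np.array(t)
    g=least_squares(lambda q:wrist(V,q)-w,[.7,0,-.9]);return g.x,np.abs(g.fun).max()
if __name__=="__main__":
    print(V.round(4),np.abs(f.fun).max())
    t=np.array([.25,-.933,-.259])
    for x in(.42,.46,.5,.54,.58):
        for z in(.2,.15,.1):
            for y in (.05,):
                q,e=ik([x,y,z],t);print(x,z,q.round(3),e.round(4))
E
python3 kin.py
```

```text
[0.1057 0.3867 0.2781 0.0007 0.1937 0.2685 0.0853] 0.041984954377522976
0.42 0.2 [ 0.794  0.084 -1.232] 0.0
0.42 0.15 [ 0.794  0.594 -1.399] 0.0
0.42 0.1 [ 0.79   1.414 -1.573] 0.0034
0.46 0.2 [ 0.724  0.162 -1.106] 0.0
0.46 0.15 [ 0.724  0.483 -1.212] 0.0
0.46 0.1 [ 0.724  0.86  -1.271] 0.0
0.5 0.2 [ 0.666  0.232 -0.977] 0.0
0.5 0.15 [ 0.666  0.473 -1.058] 0.0
0.5 0.1 [ 0.666  0.744 -1.098] 0.0
0.54 0.2 [ 0.615  0.3   -0.845] 0.0
0.54 0.15 [ 0.615  0.494 -0.912] 0.0
0.54 0.1 [ 0.615  0.709 -0.944] 0.0
0.58 0.2 [ 0.572  0.367 -0.71 ] 0.0
0.58 0.15 [ 0.572  0.529 -0.767] 0.0
0.58 0.1 [ 0.572  0.708 -0.794] 0.0
```

```bash
cat > kin.py <<'E'
import numpy as np
from scipy.optimize import least_squares
from scipy.spatial.transform import Rotation as R
D=[([.1547,.5797,.4047],[0,0,-1],[1.644,.0402,.0848,0,-1.615]),([.3977,.3868,.4249],[0,0,-1],[1.134,-.077,.006,0,-1.654]),([.4902,.3146,.3513],[0,0,-1],[.914,-.003,-.056,0,-1.524]),
([.4906,.3148,.4416],[0,0,-1],[.914,.002,.114,0,-1.682]),([.4106,.0145,.4549],[0,0,-1],[.533,-.46,-.248,0,-1.786]),([.3751,.0472,.3345],[.216,-.793,-.569],[.877,-.543,-.897,.768,-1.818]),
([.4204,.0543,.2638],[.251,-.933,-.259],[.747,-.267,-.979,1.05,-1.743])]
S=1
def fk(v,q):
    z0,L1,L2,L3,o1,o2,r0,d6=v
    e=q[2]-q[1]
    F=R.from_euler("ZY",[q[0],-e])
    W=F*R.from_euler("x",S*q[3])
    t=(W*R.from_euler("y",-q[4])).apply([1,0,0])
    p=R.from_euler("z",q[0]).apply([r0+L1*np.sin(q[1]),-o1,z0+L1*np.cos(q[1])])+F.apply([L2,0,L3])+W.apply([0,-o2,0])+d6*t
    return p,t
def fit():
    f=least_squares(lambda v:np.concatenate([fk(v,q)[0]-p for p,t,q in D]+[[.02*(v[6])]]),[.3,.4,.5,0,.1,.1,0,.1]);return f
def ik(v,p,t,q0=(.7,0.2,-.9,1.1,-1.6)):
    g=least_squares(lambda q:np.r_[fk(v,q)[0]-p,.3*(fk(v,q)[1]-t)],q0,bounds=([-2.56,-1.29,-1.08,-3.29,-2.81],[2.56,2.01,1.49,1.98,-.18]));return g.x,np.abs(g.fun).max()
if __name__=="__main__":
    for S in(1,-1):
        f=fit();print(S,f.x.round(4),np.abs(f.fun).max().round(4),[(fk(f.x,q)[1]-t).round(2).tolist() for p,t,q in D[-2:]])
E
python3 kin.py
```

```text
1 [ 0.1078  0.442   0.5085 -0.1062  0.4367 -0.2382  0.0375  0.0589] 0.0232 [[-1.04, 0.86, -0.0], [-1.16, 1.25, -0.0]]
-1 [ 0.154   0.3998  0.5508 -0.      0.      0.1964  0.0006  0.1734] 0.0003 [[0.0, -0.0, -0.0], [-0.0, 0.0, -0.0]]
```

```bash
sed -i 's/^S=1$/S=-1/; /__main__/,$d' kin.py; cat >> kin.py <<'E'
V=fit().x
def q6(q,ty):
    U=(R.from_euler("ZY",[q[0],-(q[2]-q[1])])*R.from_euler("x",S*q[3])*R.from_euler("y",-q[4])).as_matrix()
    return np.arctan2(-ty@U[:,1],-ty@U[:,2])
def pose(a,tilt):  # tool z heading a, pitched down by tilt; lid x up; tool y=-lid x
    d=np.array([np.cos(a),np.sin(a),0]);z=np.array([0,0,1.]);
    return np.cos(tilt)*d-np.sin(tilt)*z, -(np.sin(tilt)*d+np.cos(tilt)*z)
E
python3 - <<'E'
from kin import *
print(q6(D[-1][2],np.array([-.075,.248,-.966])),"want -2.386")
for al in(45,60,75,90):
  for c in((.48,.05),(.52,.05),(.45,.05)):
    a=np.radians(al);d=np.array([np.cos(a),np.sin(a),0])
    for tilt,z in((15,.086),(15,.2),(90,.45)):
        t,ty=pose(a,np.radians(tilt))
        p=np.r_[c,0]-.2125*d if tilt<90 else np.r_[c,0]-.1*d
        p[2]=z
        q,e=ik(V,p,t,(.3,.1,-.2,-1.2 if tilt<90 else 0,-1.6));print(al,c,tilt,z,p.round(3),q.round(2),"q6",q6(q,ty).round(2),"err",e.round(4))
E
```

```text
-2.38581946163745 want -2.386
45 (0.48, 0.05) 15 0.086 [ 0.33  -0.1    0.086] [-0.68 -0.3  -0.73 -1.37 -1.37] q6 1.97 err 0.0
45 (0.48, 0.05) 15 0.2 [ 0.33 -0.1   0.2 ] [-0.64 -0.63 -0.71 -1.32 -1.41] q6 1.61 err 0.0
45 (0.48, 0.05) 90 0.45 [ 0.409 -0.021  0.45 ] [ 0.45 -0.47 -0.26 -0.   -1.78] q6 0.34 err 0.0
45 (0.52, 0.05) 15 0.086 [ 0.37  -0.1    0.086] [-0.62 -0.2  -0.65 -1.4  -1.31] q6 1.98 err 0.0
45 (0.52, 0.05) 15 0.2 [ 0.37 -0.1   0.2 ] [-0.58 -0.5  -0.63 -1.33 -1.34] q6 1.64 err 0.0
45 (0.52, 0.05) 90 0.45 [ 0.449 -0.021  0.45 ] [ 0.41 -0.35 -0.18 -0.   -1.74] q6 0.38 err 0.0
45 (0.45, 0.05) 15 0.086 [ 0.3   -0.1    0.086] [-0.73 -0.38 -0.79 -1.35 -1.42] q6 1.95 err 0.0
45 (0.45, 0.05) 15 0.2 [ 0.3 -0.1  0.2] [-0.7  -0.72 -0.76 -1.31 -1.48] q6 1.58 err 0.0
45 (0.45, 0.05) 90 0.45 [ 0.379 -0.021  0.45 ] [ 0.49 -0.56 -0.32 -0.   -1.81] q6 0.3 err 0.0
60 (0.48, 0.05) 15 0.086 [ 0.374 -0.134  0.086] [-0.63 -0.   -0.49 -1.29 -1.54] q6 2.06 err 0.0
60 (0.48, 0.05) 15 0.2 [ 0.374 -0.134  0.2  ] [-0.63 -0.26 -0.46 -1.29 -1.62] q6 1.79 err 0.0
60 (0.48, 0.05) 90 0.45 [ 0.43  -0.037
[... 1624 characters left out ...]
0.47  0.2  -0.02 -1.18 -1.95] q6 1.94 err 0.0
90 (0.48, 0.05) 90 0.45 [ 0.48 -0.05  0.45] [ 0.32 -0.26 -0.11 -0.   -1.72] q6 1.26 err 0.0
90 (0.52, 0.05) 15 0.086 [ 0.52  -0.162  0.086] [-0.43  0.45  0.05 -1.14 -1.84] q6 2.1 err 0.0
90 (0.52, 0.05) 15 0.2 [ 0.52  -0.162  0.2  ] [-0.45  0.28  0.07 -1.2  -1.94] q6 1.91 err 0.0
90 (0.52, 0.05) 90 0.45 [ 0.52 -0.05  0.45] [ 0.29 -0.16 -0.02  0.   -1.71] q6 1.28 err 0.0
90 (0.45, 0.05) 15 0.086 [ 0.45  -0.162  0.086] [-0.48  0.34 -0.12 -1.11 -1.86] q6 2.16 err 0.0
90 (0.45, 0.05) 15 0.2 [ 0.45  -0.162  0.2  ] [-0.5   0.15 -0.09 -1.17 -1.97] q6 1.95 err 0.0
90 (0.45, 0.05) 90 0.45 [ 0.45 -0.05  0.45] [ 0.34 -0.35 -0.18 -0.   -1.74] q6 1.23 err 0.0
```

Call:
{"method": "send_rows", "body": {"moves": [[[1,0.002,-0.01,0.03,0.116,0.031,0],[1,0.004,-0.02,0.06,0.232,0.062,0],[1,0.006,-0.03,0.09,0.348,0.094,0],[1,0.008,-0.04,0.12,0.464,0.125,0],[1,0.01,-0.05,0.145,0.58,0.156,0],[1,0.012,-0.06,0.165,0.695,0.187,0],[1,0.014,-0.07,0.18,0.811,0.218,0],[1,0.016,-0.08,0.185,0.927,0.25,0]]]}}

```text
clock: 7.25
ee_pos: [0.4363, -0.0253, 0.4543]
ee_rot: [-0.408, 3.021, -0.522]
wrist_force: [-0.1, -0.8, -3.7]
width: 0.078
grasp_force: 60.3
```

Call:
{"method": "send_rows", "body": {"moves": [[[1,0,0,0,0.112,0.03,0],[1,0,0,0,0.224,0.06,0],[1,0,0,0,0.337,0.091,0],[1,0,0,0,0.337,0.091,0]]]}}

```text
clock: 7.58
ee_pos: [0.4367, -0.0253, 0.4522]
ee_rot: [-0.417, 3.113, 0.012]
wrist_force: [0.6, -1.3, -2.5]
width: 0.081
grasp_force: 60.3
```

Call:
{"method": "send_rows", "body": {"moves": [[[1,0,0,0,0,0,0.12],[1,0,0,0,0,0,0.24],[1,0,0,0,0,0,0.36],[1,0,0,0,0,0,0.48],[1,0,0,0,0,0,0.6],[1,0,0,0,0,0,0.72],[1,0,0,0,0,0,0.84],[1,0,0,0,0,0,0.96]]]}}

```text
clock: 8.25
ee_pos: [0.4366, -0.0253, 0.4509]
ee_rot: [1.814, -2.561, 0.006]
wrist_force: [-0.1, 0.2, -2.6]
width: 0.082
grasp_force: 60.3
```

Call:
{"method": "send_rows", "body": {"moves": [[[1,0,0,0,0,0,0.12],[1,0,0,0,0,0,0.24],[1,0,0,0,0,0,0.36],[1,0,0,0,0,0,0.48],[1,0,0,0,0,0,0.6],[1,0,0,0,0,0,0.72],[1,0,0,0,0,0,0.84],[1,0,0,0,0,0,0.96]]]}}

```text
clock: 8.92
ee_pos: [0.4366, -0.0253, 0.4509]
ee_rot: [2.79, -1.433, 0.003]
wrist_force: [-0.4, -0.6, -2.2]
width: 0.084
grasp_force: 60.3
```

Call:
{"method": "send_rows", "body": {"moves": [[[1,0,0,0,0,0,0.12],[1,0,0,0,0,0,0.24],[1,0,0,0,0,0,0.36],[1,0,0,0,0,0,0.436],[1,0,0,0,0,0,0.436],[1,0,0,0,0,0,0.436]]]}}

```text
clock: 9.42
ee_pos: [0.4366, -0.0252, 0.4511]
ee_rot: [3.032, -0.809, 0.001]
wrist_force: [-0.8, -0.7, -2.1]
width: 0.082
grasp_force: 60.3
```

```bash
python3 - <<'E'
from h import *
o=observe();print(o["clock"],o["ee_pos"],R.from_rotvec(o["ee_rot"]).as_matrix().round(3),o["joint_pos"].round(3),o["width"])
E
```

```text
9.4167 [ 0.43663274 -0.02517883  0.45105733] [[ 0.867 -0.498 -0.001]
 [-0.498 -0.867 -0.003]
 [ 0.001  0.003 -1.   ]] [ 0.41  -0.388 -0.206  0.003 -1.755  0.64 ] 0.08183597552287274
```

Call:
{"method": "send_rows", "body": {"moves": [[[1,-0.004,-0.01,0,0.104,-0.06,0],[1,-0.008,-0.02,0,0.208,-0.12,0],[1,-0.012,-0.03,-0.015,0.312,-0.18,0],[1,-0.016,-0.04,-0.03,0.416,-0.24,0],[1,-0.02,-0.05,-0.05,0.52,-0.3,0],[1,-0.024,-0.06,-0.07,0.624,-0.36,0],[1,-0.028,-0.07,-0.09,0.728,-0.42,0],[1,-0.032,-0.08,-0.11,0.832,-0.48,0]]]}}

```text
clock: 10.08
ee_pos: [0.4039, -0.1059, 0.3411]
ee_rot: [-2.12, 0.565, -0.301]
wrist_force: [-0.2, -0.3, -5.5]
width: 0.08
grasp_force: 60.4
```

Call:
{"method": "send_rows", "body": {"moves": [[[1,-0.003,-0.01,-0.02,0.1,-0.058,0],[1,-0.007,-0.02,-0.05,0.2,-0.116,0],[1,-0.011,-0.029,-0.08,0.302,-0.175,0],[1,-0.011,-0.029,-0.11,0.302,-0.175,0],[1,-0.011,-0.029,-0.14,0.302,-0.175,0],[1,-0.011,-0.029,-0.17,0.302,-0.175,0],[1,-0.011,-0.029,-0.19,0.302,-0.175,0],[1,-0.011,-0.029,-0.19,0.302,-0.175,0]]]}}

```text
clock: 10.75
ee_pos: [0.3914, -0.1337, 0.1461]
ee_rot: [-1.786, 0.484, -0.358]
wrist_force: [-0.4, -0.6, -2.7]
width: 0.078
grasp_force: 60.7
```

```bash
python3 - <<'E'
from h import *
p=look("scene",[],"pics/s4.png")
o=observe();print(o["clock"],o["ee_pos"],R.from_rotvec(o["ee_rot"]).as_matrix().round(3),o["joint_pos"].round(3),o["width"])
E
```

```text
10.8 [ 0.39242572 -0.13406903  0.14897537] [[ 0.867 -0.134  0.48 ]
 [-0.499 -0.224  0.837]
 [-0.005 -0.965 -0.261]] [-0.605 -0.12  -0.448 -1.294 -1.564  1.905] 0.08199908843543706
```

View pics/s4.png

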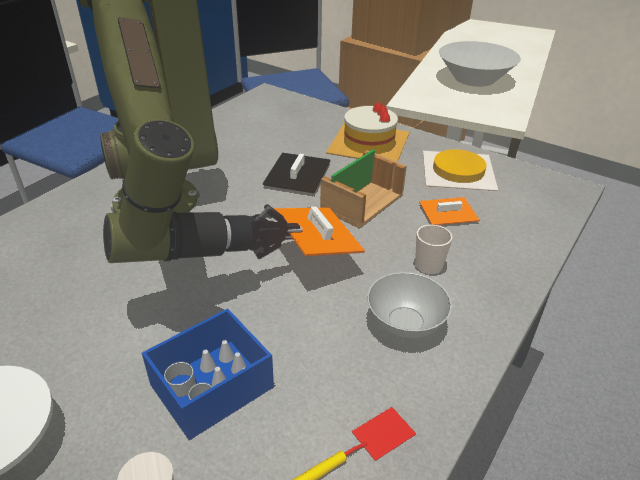

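The lid is held at about 15° with its handle up (px 320,230), over clear table. Lowering the far edge.

Call:
{"method": "send_rows", "body": {"moves": [[[1,0,0,-0.015,0,0,0],[1,0,0,-0.03,0,0,0],[1,0,0,-0.045,0,0,0],[1,0,0,-0.053,0,0,0],[1,0,0,-0.053,0,0,0],[1,0,0,-0.053,0,0,0]]]}}

```text
clock: 11.3
ee_pos: [0.394, -0.1345, 0.0996]
ee_rot: [-1.787, 0.474, -0.37]
wrist_force: [-0.1, 0.1, -1.6]
width: 0.083
grasp_force: 60.8
```

Call:
{"method": "send_rows", "body": {"moves": [[[1,0,0,-0.003,0,0,0],[1,0,0,-0.006,0,0,0],[1,0,0,-0.006,0,0,0]]]}}

```text
clock: 11.55
ee_pos: [0.3937, -0.1344, 0.0928]
ee_rot: [-1.786, 0.474, -0.37]
wrist_force: [-0.0, 1.4, -3.5]
width: 0.084
grasp_force: 60.7
```

Call:
{"method": "send_rows", "body": {"moves": [[[1,0,0,-0.002,0,0,0],[1,0,0,-0.004,0,0,0],[1,0,0,-0.004,0,0,0]]]}}

```text
clock: 11.8
ee_pos: [0.3936, -0.1343, 0.0883]
ee_rot: [-1.786, 0.475, -0.37]
wrist_force: [1.0, -0.5, -2.8]
width: 0.084
grasp_force: 60.7
```

Call:
{"method": "send_rows", "body": {"moves": [[[1,0,0,-0.002,0,0,0],[1,0,0,-0.004,0,0,0],[1,0,0,-0.004,0,0,0]]]}}

```text
clock: 12.05
ee_pos: [0.3938, -0.1342, 0.0847]
ee_rot: [-1.785, 0.475, -0.37]
wrist_force: [0.1, 0.3, -1.0]
width: 0.084
grasp_force: 60.9
```

Call:
{"method": "send_rows", "body": {"moves": [[[0.8,0,0,0,0,0,0],[0.6,0,0,0,0,0,0],[0.5,0,0,0,0,0,0],[0.5,0,0,0,0,0,0],[0.5,0,0,0,0,0,0],[0.5,0,0,0,0,0,0]]]}}

```text
clock: 12.55
ee_pos: [0.3937, -0.1343, 0.0847]
ee_rot: [-1.786, 0.475, -0.37]
wrist_force: [-0.1, 0.1, -1.2]
width: 0.251
grasp_force: 0.5
```

```bash
python3 - <<'E'
from h import *
p=look("scene",[])
im=cv2.cvtColor(p["frame"],cv2.COLOR_RGB2BGR)[170:290,210:390]
cv2.imwrite("pics/c5.png",cv2.resize(im,(720,480),interpolation=cv2.INTER_CUBIC))
o=observe();print(o["clock"],o["ee_pos"],o["wrist_force"],o["width"],o["grasp_force"])
E
```

```text
12.6 [ 0.3937239  -0.13426603  0.08470883] [ 0.54933005 -0.32109165 -1.38228939] 0.2502012224911198 0.5390741049632197
```

View pics/c5.png

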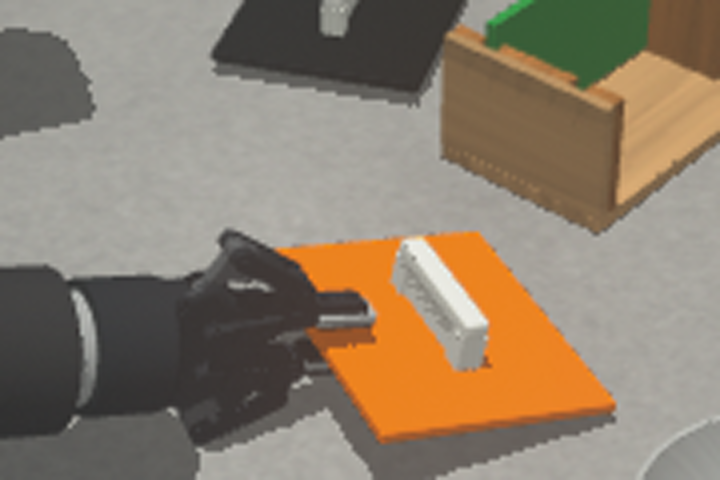

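The lid leans on its front lugs and the lower finger (crop ~310,345). Withdrawing briskly.

Call:
{"method": "send_rows", "body": {"moves": [[[0.5,-0.02,-0.035,-0.002,0,0,0],[0.5,-0.04,-0.07,0,0,0,0],[0.5,-0.05,-0.09,0.02,0,0,0],[0.5,-0.05,-0.09,0.05,0,0,0],[0.5,-0.05,-0.09,0.08,0,0,0],[0.5,-0.05,-0.09,0.1,0,0,0],[0.5,-0.05,-0.09,0.12,0,0,0],[0.5,-0.05,-0.09,0.14,0,0,0]]]}}

```text
clock: 13.27
ee_pos: [0.3436, -0.2242, 0.2262]
ee_rot: [-1.786, 0.474, -0.371]
wrist_force: [-0.8, -0.9, -0.5]
width: 0.25
grasp_force: 0.0
```

```bash
python3 - <<'E'
from h import *
for c in("scene","top"): p=look(c,["lid","lid_handle","lid_under"],"pics/%s6.png"%c)
o=observe();print(o["clock"],o["ee_pos"],R.from_rotvec(o["ee_rot"]).as_matrix().round(3),o["joint_pos"].round(2))
E
```

```text
scene lid call 0.94 [0.2358 0.328  0.013 ] px 298 172
scene lid call 0.85 [0.4973 0.0478 0.0177] px 317 255
scene lid call 0.82 [0.6671 0.4081 0.0085] px 448 211
scene lid call 0.64 [0.4887 0.0454 0.0095] px 313 257
scene lid_handle call 0.84 [0.2355 0.3285 0.0379] px 298 164
scene lid_handle call 0.78 [0.6704 0.4038 0.0244] px 450 207
scene lid_handle call 0.73 [0.4942 0.0511 0.0401] px 317 247
scene lid_under call 0.98 [0.4933 0.0448 0.0127] px 315 257
scene lid_under call 0.78 [0.6659 0.4039 0.0053] px 447 212
scene lid_under call 0.6 [0.2318 0.3255 0.0107] px 296 173
top lid call 0.79 [0.6676 0.4049 0.0079] px 149 145
top lid call 0.77 [0.4988 0.0473 0.0116] px 311 227
top lid call 0.71 [0.2313 0.3297 0.009 ] px 173 350
top lid_handle call 0.97 [0.4955 0.0498 0.0411] px 309 228
top lid_handle call 0.89 [0.2342 0.3273 0.0412] px 169 351
top lid_handle call 0.63 [0.6727 0.4068 0.0255] px 145 140
top lid_under call 0.94 [0.4976 0.0437 0.0052] px 313 228
top lid_under call 0.85 [0.2366 0.328  0.0064] px 174 347
top lid_under call 0.75 [0.6681 0.4045 0.0098] px 149 145
13.6667 [ 0.34354326 -0.22406706  0.22359131] [[ 0.867 -0.127  0.483]
 [-0.499 -0.224  0.837]
 [ 0.002 -0.966 -0.258]] [-0.82 -0.16 -0.33 -1.25 -1.81  1.83]
```

View pics/top6.png

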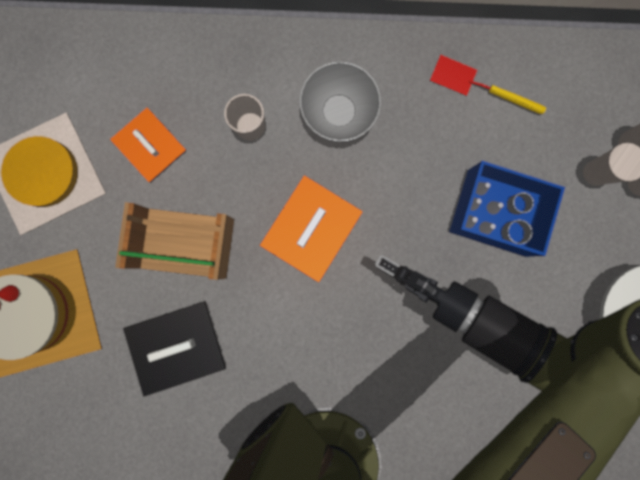

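Lid lies flat with its handle up at top px (311,229). Measuring it precisely.

```bash
python3 - <<'E'
from h import *
for c,near,s in(("top",(311,229),0),("scene",(315,255),0)):
    p=read_camera(c)
    m=mask(p,(5,150,90),(18,255,255),near)
    h=cv2.convexHull(np.argwhere(m)[:,::-1].astype(np.float32))[:,0]
    print(c,cv2.minAreaRect(topx(h,.0175,p)[:,:2].astype(np.float32)))
    x,y=near
    hsv=cv2.cvtColor(p["frame"],cv2.COLOR_RGB2HSV);w=((hsv[...,1]<60)&(hsv[...,2]>130)).astype(np.uint8)
    hull=np.zeros((480,640),np.uint8);cv2.fillConvexPoly(hull,np.round(h).astype(int),1)
    w&=cv2.erode(hull,np.ones((5,5)))
    print("handle",w.sum(),cv2.minAreaRect(topx(np.argwhere(w)[:,::-1].astype(float),.0495,p)[:,:2].astype(np.float32)))
E
```

```text
top ((0.49684083461761475, 0.04701577126979828), (0.1481543630361557, 0.1777464598417282), 59.84099578857422)
handle 305 ((0.4964200258255005, 0.04681966453790665), (0.015153339132666588, 0.08791857957839966), 59.69126892089844)
scene ((0.49727195501327515, 0.04416212439537048), (0.1503417044878006, 0.1836148202419281), 59.74457550048828)
handle 347 ((0.5052999258041382, 0.031602755188941956), (0.028678888455033302, 0.118471160531044), 59.309043884277344)
```

Call:
{"method": "send_rows", "body": {"moves": [[[0.5,0.01,0.01,0.03,-0.1,0.058,0],[0.5,0.02,0.03,0.06,-0.2,0.116,0],[0,0.035,0.055,0.09,-0.3,0.174,0],[-0.5,0.05,0.08,0.12,-0.4,0.231,0],[-1,0.065,0.11,0.15,-0.5,0.289,0],[-1,0.08,0.14,0.17,-0.6,0.347,0],[-1,0.1,0.17,0.18,-0.7,0.404,0],[-1,0.115,0.2,0.18,-0.8,0.462,0]]]}}

```text
clock: 14.43
ee_pos: [0.4574, -0.0257, 0.4088]
ee_rot: [-2.667, 0.708, -0.154]
wrist_force: [1.4, -3.3, -1.1]
width: 0.997
grasp_force: 0.0
```

Call:
{"method": "send_rows", "body": {"moves": [[[-1,0.012,0.02,0,-0.1,0.058,0],[-1,0.025,0.045,0,-0.2,0.116,0],[-1,0.038,0.07,0,-0.3,0.174,0],[-1,0.038,0.07,0,-0.334,0.193,0],[-1,0.038,0.07,-0.03,-0.334,0.193,0],[-1,0.038,0.07,-0.06,-0.334,0.193,0],[-1,0.038,0.07,-0.09,-0.334,0.193,0],[-1,0.038,0.07,-0.09,-0.334,0.193,0]]]}}

```text
clock: 15.1
ee_pos: [0.4939, 0.0431, 0.307]
ee_rot: [-3.032, 0.806, 0.013]
wrist_force: [-1.0, 0.6, -1.6]
width: 1.0
grasp_force: 0.0
```

```bash
python3 - <<'E'
from h import *
o=observe();print(o["clock"],o["ee_pos"],R.from_rotvec(o["ee_rot"]).as_matrix().round(4),o["joint_pos"].round(3),o["width"])
E
```

```text
15.1 [0.49385944 0.04307776 0.30696387] [[ 0.8679 -0.4966 -0.0071]
 [-0.4966 -0.868   0.006 ]
 [-0.0092 -0.0017 -1.    ]] [ 0.491 -0.231 -0.342 -0.009 -1.463  0.561] 1.0000742069255513
```

Call:
{"method": "send_rows", "body": {"moves": [[[-1,0.003,0.003,-0.03,-0.006,-0.007,0],[-1,0.003,0.003,-0.06,-0.006,-0.007,0],[-1,0.003,0.003,-0.085,-0.006,-0.007,0],[-1,0.003,0.003,-0.1,-0.006,-0.007,0],[-1,0.003,0.003,-0.109,-0.006,-0.007,0],[-1,0.003,0.003,-0.109,-0.006,-0.007,0],[-1,0.003,0.003,-0.109,-0.006,-0.007,0]]]}}

```text
clock: 15.68
ee_pos: [0.4989, 0.0461, 0.2068]
ee_rot: [-3.031, 0.806, -0.018]
wrist_force: [0.6, -0.1, 1.2]
width: 0.999
grasp_force: 0.0
```

```bash
python3 - <<'E'
from h import *
p=look("scene",[])
im=cv2.cvtColor(p["frame"],cv2.COLOR_RGB2BGR)[170:300,230:400]
cv2.imwrite("pics/c7.png",cv2.resize(im,(680,520),interpolation=cv2.INTER_CUBIC))
o=observe();print(o["clock"],o["ee_pos"],R.from_rotvec(o["ee_rot"]).as_matrix().round(4)[:,2],o["wrist_force"])
E
```

```text
15.7333 [0.49900002 0.04620277 0.20733616] [ 0.0137  0.0024 -0.9999] [ 0.44413324 -0.85245077  0.49973014]
```

View pics/c7.png

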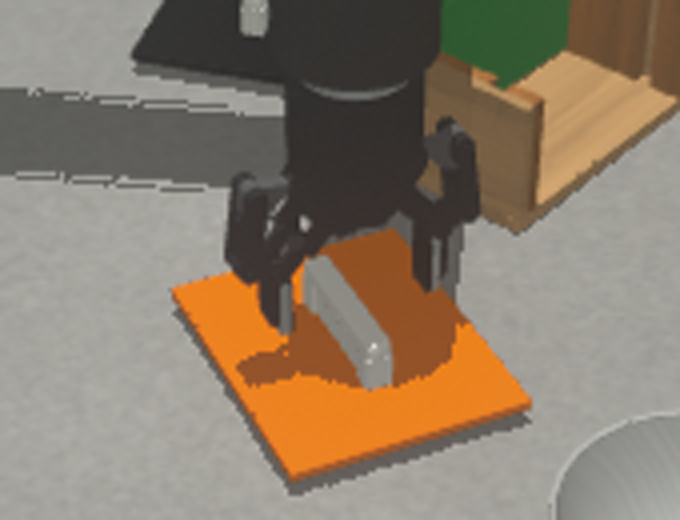

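The open fingers straddle the handle (crop ~350,320). Fine-aligning.

Call:
{"method": "send_rows", "body": {"moves": [[[-1,0,0,0,0,0.007,0],[-1,0,0,0,0,0.007,0],[-1,0,0,0,0,0.007,0],[-1,0,0,0,0,0.007,0]]]}}

```text
clock: 16.07
ee_pos: [0.4985, 0.0462, 0.2059]
ee_rot: [-3.033, 0.806, -0.007]
wrist_force: [0.0, -0.1, -0.1]
width: 1.0
grasp_force: 0.0
```

```bash
python3 - <<'E'
from h import *
for i in range(3):
    read_camera("top");o=observe();print(o["clock"],o["ee_pos"],R.from_rotvec(o["ee_rot"]).as_matrix().round(4)[:,2],o["wrist_force"].round(1),o["joint_pos"].round(4))
E
```

```text
16.1167 [0.49839343 0.04610063 0.20574328] [ 0.0048  0.0022 -1.    ] [-0.3  0.   0.5] [ 4.9580e-01 -1.6420e-01 -4.7640e-01  3.0000e-04 -1.2533e+00  5.5520e-01]
16.1667 [0.49834597 0.04610843 0.20563812] [ 0.0047  0.0022 -1.    ] [0.2 0.6 0.1] [ 4.9590e-01 -1.6420e-01 -4.7660e-01  3.0000e-04 -1.2533e+00  5.5530e-01]
16.2167 [0.49831366 0.0460954  0.20552337] [ 0.0045  0.0021 -1.    ] [-0.5  0.4 -0.5] [ 4.9590e-01 -1.6410e-01 -4.7670e-01  3.0000e-04 -1.2532e+00  5.5520e-01]
```

Call:
{"method": "send_rows", "body": {"moves": [[[-1,0,0,-0.005,-0.002,0.003,0],[-1,0,0,-0.008,-0.002,0.003,0],[-1,0,0,-0.008,-0.002,0.003,0],[-1,0,0,-0.008,-0.002,0.003,0],[-1,0,0,-0.008,-0.002,0.003,0],[0,0,0,-0.008,-0.002,0.003,0],[0.4,0,0,-0.008,-0.002,0.003,0],[0.7,0,0,-0.008,-0.002,0.003,0]]], "grip_force": 60}}

```text
clock: 16.88
ee_pos: [0.4983, 0.0461, 0.1975]
ee_rot: [-3.036, 0.807, -0.002]
wrist_force: [-0.4, 0.2, 0.0]
width: 0.602
grasp_force: 0.0
```

Call:
{"method": "send_rows", "body": {"moves": [[[1,0,0,0,0,0,0],[1,0,0,0,0,0,0],[1,0,0,0,0,0,0],[1,0,0,0,0,0,0],[1,0,0,0,0,0,0]]]}}

```text
clock: 17.3
ee_pos: [0.4984, 0.0461, 0.1976]
ee_rot: [-3.036, 0.807, -0.002]
wrist_force: [-0.1, 0.3, 1.6]
width: 0.179
grasp_force: 59.1
```

```bash
python3 - <<'E'
from h import *
o=observe();print(o["clock"],o["ee_pos"],R.from_rotvec(o["ee_rot"]).as_matrix().round(4),o["wrist_force"].round(1),o["width"],o["grasp_force"])
E
```

```text
17.3 [0.49837062 0.04611503 0.1975858 ] [[ 8.681e-01 -4.964e-01  1.700e-03]
 [-4.964e-01 -8.681e-01  1.000e-04]
 [ 1.400e-03 -9.000e-04 -1.000e+00]] [-0.1  0.3  1.6] 0.1786414533967125 59.13906455039978
```

Call:
{"method": "send_rows", "body": {"moves": [[[1,0,0,0.015,0,0,0],[1,0,0,0.04,0,0,0],[1,0,0,0.07,0,0,0],[1,0,0,0.1,0,0,0],[1,0,0,0.13,0,0,0],[1,0,0,0.15,0,0,0],[1,0,0,0.16,0,0,0]]]}}

```text
clock: 17.88
ee_pos: [0.4985, 0.0461, 0.3602]
ee_rot: [-3.034, 0.806, -0.007]
wrist_force: [0.4, 0.0, -3.0]
width: 0.173
grasp_force: 58.9
```

Call:
{"method": "send_rows", "body": {"moves": [[[1,0.003,-0.03,0,0,0,-0.1],[1,0.006,-0.06,0,0,0,-0.2],[1,0.01,-0.095,0,0,0,-0.31],[1,0.014,-0.13,0,0,0,-0.42],[1,0.018,-0.165,0,0,0,-0.54],[1,0.022,-0.2,0,0,0,-0.66],[1,0.026,-0.235,0,0,0,-0.78],[1,0.03,-0.27,0,0,0,-0.9]]]}}

```text
clock: 18.55
ee_pos: [0.5281, -0.2255, 0.3554]
ee_rot: [2.376, -2.054, -0.002]
wrist_force: [1.1, -0.4, -1.7]
width: 0.174
grasp_force: 58.9
```

Call:
{"method": "send_rows", "body": {"moves": [[[1,0.004,-0.03,0,0,0,-0.11],[1,0.008,-0.06,0,0,0,-0.22],[1,0.011,-0.09,0,0,0,-0.33],[1,0.015,-0.12,0,0,0,-0.42],[1,0.015,-0.134,0,0,0,-0.441],[1,0.015,-0.134,0,0,0,-0.441],[1,0.015,-0.134,0,0,0,-0.441],[1,0.015,-0.134,0,0,0,-0.441]]]}}

```text
clock: 19.22
ee_pos: [0.5434, -0.3572, 0.3563]
ee_rot: [1.879, -2.517, -0.001]
wrist_force: [-0.7, 0.0, -2.4]
width: 0.171
grasp_force: 59.0
```

```bash
cat > lidm.py <<'E'
from h import *
o=observe();print(o["clock"],o["ee_pos"],R.from_rotvec(o["ee_rot"]).as_matrix().round(4),o["wrist_force"].round(1),o["width"])
zt=o["ee_pos"][2]-.1881+.008
for c in("top","scene"):
    p=look(c,["lid","lid_under","box"],f"pics/{c}_m{int(o['clock']*100)}.png")
    near=proj([[.5435,-.358,zt]],p)[0]
    m=mask(p,(5,150,60),(18,255,255),near)
    h=cv2.convexHull(np.argwhere(m)[:,::-1].astype(np.float32))[:,0]
    print(c,m.sum(),cv2.minAreaRect(topx(h,zt,p)[:,:2].astype(np.float32)))
E
python3 lidm.py; ls pics
```

```text
19.2167 [ 0.54338308 -0.35724535  0.35626749] [[-2.845e-01 -9.587e-01 -1.000e-03]
 [-9.587e-01  2.845e-01 -2.000e-04]
 [ 5.000e-04  1.000e-03 -1.000e+00]] [-0.7  0.  -2.4] 0.17099390226730785
top lid call 0.7 [ 0.5472 -0.3551  0.1713] px 530 200
top lid call 0.67 [0.6672 0.406  0.0098] px 148 145
top lid_under call 0.98 [0.6697 0.4054 0.0063] px 149 144
top lid_under call 0.84 [ 0.545  -0.3575  0.1632] px 530 202
top lid_under call 0.75 [0.2369 0.3273 0.0048] px 175 347
top box call 0.38 [0.4225 0.3203 0.0638] px 174 259
top box call 0.24 [0.4628 0.3218 0.001 ] px 183 240
top 27 ((0.5230798721313477, -0.3887254595756531), (0.011443180032074451, 0.008159184828400612), 73.21714782714844)
scene lid call 0.89 [0.6672 0.4082 0.012 ] px 448 210
scene lid call 0.89 [0.2354 0.3288 0.0145] px 298 171
scene lid call 0.56 [ 0.5409 -0.355   0.1794] px 201 316
scene lid_under call 0.93 [ 0.5421 -0.3563  0.1714] px 202 321
scene lid_under call 0.8 [0.6663 0.4058 0.0033] px 447 213
scene lid_under call 0.69 [0.2339 0.3264 0.0129] px 297 172
scene box call 0.7 [ 5.393e-01 -3.600e-01  2.000e-04] px 210 386
scene 5917 ((0.5439500212669373, -0.35519832372665405), (0.1804295927286148, 0.15404795110225677), 73.47383117675781)
c1.png
c2.png
c5.png
c7.png
s3.png
s4.png
scene0.png
scene6.png
scene_m1921.png
top0.png
top6.png
top_m1921.png
```

Call:
{"method": "send_rows", "body": {"moves": [[[1,0,-0.001,-0.015,0,0,0],[1,0,-0.001,-0.03,0,0,0],[1,0,-0.001,-0.045,0,0,0],[1,0,-0.001,-0.055,0,0,0],[1,0,-0.001,-0.06,0,0,0],[1,0,-0.001,-0.06,0,0,0],[1,0,-0.001,-0.06,0,0,0]]]}}

```text
clock: 20.2
ee_pos: [0.5434, -0.359, 0.298]
ee_rot: [1.877, -2.518, 0.003]
wrist_force: [0.1, 0.3, -2.5]
width: 0.171
grasp_force: 59.0
```

```bash
python3 lidm.py | grep -v look; python3 - <<'E'
import cv2,glob
f=sorted(glob.glob("pics/scene_m*"))[-1]
im=cv2.imread(f)[270:450,110:310];cv2.imwrite("pics/c8.png",cv2.resize(im,(660,594),interpolation=cv2.INTER_CUBIC))
E
```

```text
20.2 [ 0.54341946 -0.35897671  0.29801079] [[-2.856e-01 -9.583e-01  7.000e-04]
 [-9.583e-01  2.856e-01 -1.900e-03]
 [ 1.600e-03 -1.200e-03 -1.000e+00]] [ 0.1  0.3 -2.5] 0.17136889528131283
top lid call 0.77 [0.2297 0.3281 0.012 ] px 173 351
top lid call 0.75 [ 0.5454 -0.3537  0.1159] px 517 205
top lid call 0.74 [0.6689 0.4074 0.0087] px 148 144
top lid_under call 0.88 [0.2361 0.3274 0.0058] px 175 347
top lid_under call 0.8 [ 0.5473 -0.3585  0.1052] px 517 205
top lid_under call 0.75 [0.6689 0.4052 0.0069] px 149 145
top 378 ((0.5895687937736511, -0.3715153634548187), (0.032022904604673386, 0.05896146222949028), 71.92356872558594)
scene lid call 0.98 [0.6652 0.4088 0.0112] px 448 210
scene lid call 0.82 [ 0.5466 -0.3543  0.122 ] px 208 341
scene lid call 0.7 [0.2333 0.3328 0.0155] px 298 170
scene lid_under call 0.79 [0.2326 0.3281 0.0122] px 297 172
scene lid_under call 0.71 [0.6659 0.4039 0.0055] px 447 212
scene lid_under call 0.67 [ 0.5407 -0.3604  0.1131] px 203 345
scene box call 0.7 [ 0.5409 -0.3585  0.0018] px 211 385
scene 5750 ((0.5450459122657776, -0.3575478792190552), (0.1805737465620041, 0.15244416892528534), 73.22689056396484)
```

View pics/c8.png

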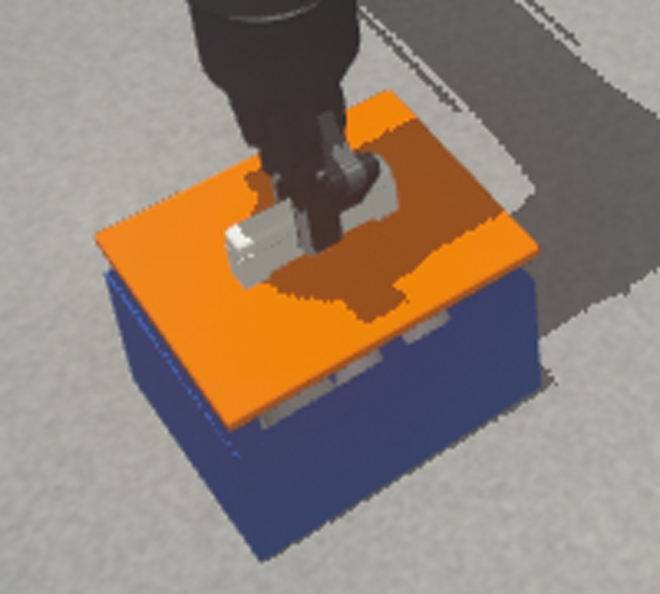

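Lid is aligned above the box (crop ~320,260). Lowering gently.

Call:
{"method": "send_rows", "body": {"moves": [[[1,-0.001,0,-0.003,0,0,0],[1,-0.001,0,-0.006,0,0,0],[1,-0.001,0,-0.009,0,0,0],[1,-0.001,0,-0.012,0,0,0],[1,-0.001,0,-0.014,0,0,0],[1,-0.001,0,-0.016,0,0,0],[1,-0.001,0,-0.016,0,0,0],[1,-0.001,0,-0.016,0,0,0]]]}}

```text
clock: 21.27
ee_pos: [0.5423, -0.3589, 0.2813]
ee_rot: [1.877, -2.518, 0.002]
wrist_force: [0.3, 0.5, -2.6]
width: 0.177
grasp_force: 59.0
```

Call:
{"method": "send_rows", "body": {"moves": [[[1,0,0,-0.001,0,0,0],[1,0,0,-0.002,0,0,0],[1,0,0,-0.003,0,0,0],[1,0,0,-0.003,0,0,0]]]}}

```text
clock: 21.6
ee_pos: [0.5423, -0.3589, 0.2782]
ee_rot: [1.877, -2.519, 0.002]
wrist_force: [-0.0, 0.2, -2.6]
width: 0.177
grasp_force: 59.1
```

Call:
{"method": "send_rows", "body": {"moves": [[[1,0,0,-0.001,0,0,0],[1,0,0,-0.002,0,0,0],[1,0,0,-0.002,0,0,0]]]}}

```text
clock: 21.85
ee_pos: [0.5423, -0.3589, 0.2781]
ee_rot: [1.877, -2.518, 0.004]
wrist_force: [-1.9, 2.8, 4.3]
width: 0.177
grasp_force: 59.9
```

Contact came at the expected closed height. Releasing.

Call:
{"method": "send_rows", "body": {"moves": [[[0.6,0,0,0.002,0,0,0],[0.2,0,0,0.002,0,0,0],[-0.2,0,0,0.002,0,0,0],[-0.4,0,0,0.002,0,0,0],[-0.4,0,0,0.002,0,0,0],[-0.4,0,0,0.002,0,0,0]]]}}

```text
clock: 22.35
ee_pos: [0.5423, -0.359, 0.2782]
ee_rot: [1.877, -2.519, 0.002]
wrist_force: [-0.7, 0.5, 0.2]
width: 0.7
grasp_force: 0.0
```

Call:
{"method": "send_rows", "body": {"moves": [[[-0.4,0,0,0.01,0,0,0],[-0.4,0,0,0.03,0,0,0],[-0.4,0,0,0.06,0,0,0],[-0.4,0,0,0.09,0,0,0],[-0.4,-0.02,0.03,0.12,0,0,0],[-0.4,-0.04,0.07,0.14,0,0,0],[-0.4,-0.06,0.1,0.14,0,0,0],[-0.4,-0.08,0.13,0.14,0,0,0]]]}}

```text
clock: 23.02
ee_pos: [0.4614, -0.2282, 0.421]
ee_rot: [-1.875, 2.519, -0.007]
wrist_force: [1.4, 1.8, 1.1]
width: 0.698
grasp_force: 0.0
```

Call:
{"method": "send_rows", "body": {"moves": [[[-0.4,-0.02,0.03,0,0,0,0],[-0.4,-0.04,0.06,0,0,0,0],[-0.4,-0.06,0.09,0,0,0,0],[-0.4,-0.07,0.12,0,0,0,0]]]}}

```text
clock: 23.35
ee_pos: [0.3902, -0.1085, 0.4198]
ee_rot: [-1.875, 2.518, -0.004]
wrist_force: [0.3, 0.7, 0.8]
width: 0.704
grasp_force: 0.0
```

```bash
python3 - <<'E'
from h import *
o=observe();print(o["clock"],o["wrist_force"].round(1),o["grasp_force"],o["width"])
for c in("top","scene"):
    p=look(c,["lid_under","bowl","cup","board"])
    m=mask(p,(5,150,60),(18,255,255),proj([[.5435,-.358,.098]],p)[0])
    h=cv2.convexHull(np.argwhere(m)[:,::-1].astype(np.float32))[:,0]
    print(c,m.sum(),cv2.minAreaRect(topx(h,.098,p)[:,:2].astype(np.float32)))
im=cv2.cvtColor(p["frame"],cv2.COLOR_RGB2BGR)[270:450,110:310];cv2.imwrite("pics/c9.png",cv2.resize(im,(660,594),interpolation=cv2.INTER_CUBIC))
E
```

```text
23.35 [0.3 0.7 0.8] 0.0 0.7039782202822491
top lid_under call 0.87 [ 0.5453 -0.3558  0.0854] px 511 207
top lid_under call 0.83 [0.6704 0.4073 0.0078] px 148 144
top bowl call 0.77 [ 7.615e-01 -7.000e-04  2.300e-03] px 337 110
top board call 0.87 [0.4242 0.3194 0.061 ] px 175 258
top 6183 ((0.5427640676498413, -0.35386258363723755), (0.17988760769367218, 0.15030963718891144), 73.1968994140625)
scene lid_under call 0.92 [0.6633 0.4054 0.002 ] px 446 213
scene lid_under call 0.87 [0.2328 0.3264 0.013 ] px 297 172
scene lid_under call 0.82 [ 0.54   -0.3579  0.0928] px 205 352
scene lid_under call 0.74 [ 0.5404 -0.3548  0.1004] px 206 348
scene cup call 0.68 [ 7.188e-01  1.872e-01 -1.000e-04] px 429 265
scene board call 0.63 [0.4202 0.3218 0.0639] px 352 178
scene 6127 ((0.5441328287124634, -0.3580995202064514), (0.17963430285453796, 0.1519772857427597), 73.21600341796875)
```

View pics/c9.png

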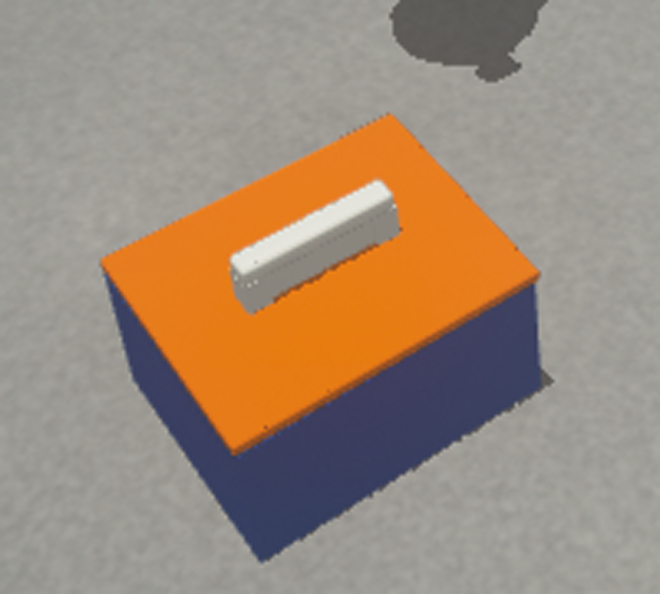

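The lid sits closed all round on the box, and the arm is clear of it. Handing in.

```bash
python3 -c "
from station import *
print(job_done())"
```

```text
the job is handed in; nothing more can be done
None
```

I lifted the orange lid out of the rack, laid it flat on the table with its handle up and let go, then picked it up again and set it gently on the blue box. The last camera view shows it closed all round. The job is handed in at about 23 s; no verdict came back, and the green board, bowl and cup stayed where they were.

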